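# Close the specimen case at the microscope stand

## Task

Close the large specimen case: push its sliding top door by the bar along its track until it is fully shut against the end of the frame, and leave it shut. The smaller slide case with the round knob is still in use: leave its door as it is.

Things in the scene. Friction and masses are not known exactly. Their poses are not given: they have to be found in the camera images.
- specimen: Large specimen case: flat pale-wood box fixed to the table, 180 mm (x) by 280 mm (y), origin at the centre of its underside, z up, turned at most 13 degrees from the robot's axes. Its 10 mm walls rise 82 mm above the table; a level top door slides between them along y. A wooden deck fills the +y half, the open well is in the -y half.
- specimen_door (a joint): Opening of the large case's door in m: 0 = shut against the frame's -y end (hard stop), 0.115 = fully open; starts half to fully open. Pushing towards the case's -y shuts it. Grey frame with a clear pane, 156 mm (x) by 130 mm (y), top face 76 mm above the table. Slides with 1.5 N friction and light damping, stays where left.
- specimen_pull (a point): Centre of the dark steel bar standing on the middle of the large case's door, 91 mm above the table; it travels with the door, axes as the case's. Bar 60 mm long (x), 10 mm thick (y), 30 mm tall (76 to 106 mm above the table). The door's flat top reaches 60 mm to either side of it in y. Shut, the bar is 65 mm from the -y end frame's inner face.
- slides_pull (a point): Centre of the round knob, 24 mm in diameter, on the door of the smaller slide case, 71 mm above the table (knob top 86 mm). Same make and materials, 120 mm (x) by 190 mm (y), wall tops 62 mm above the table; fixed beside the large case, on either side. Its door is part open and is not to be moved.

How it is judged:
By the outcome, as a careful person would: the job done as asked, in the order asked, and still so for the second after the job is handed in, with the robot touching nothing.
It also fails if it takes over 32 s, if anything falls off the work surface, if the arm or the gripper's body presses on something with over 40 N, if the wrist force passes 120 N, or if a joint passes its speed limit or range.

## Robot

A 6-joint arm with a two-finger parallel gripper is mounted at the origin on the work surface. World frame = base frame: x ahead of the robot, y to its left, z up, the work surface at z = 0. Lengths are in mm, angles in rad, forces in N, time in s.
With the tool pointing down it reaches from about 400 to 925 mm from the base axis. Payload 12.5 kg.
Tool frame: the origin (TCP) lies at the very end of the fingers, on their centre line; the grasp point (between the pads) lies 19 mm behind it; z points along the fingers, y is the line along which they close (so a half turn about z gives the same grasp; the last joint's range is limited). The gripper opens to 95 mm and grips with 3 to 60 N. Pads are 20 mm wide; open, the fingers measure 119 mm over their backs; the gripper's body (75 mm by 180 mm) begins 59 mm behind the grasp point.
Start: joints at [1.034, 0.491, 1.559, -0, 1.092, -0.106], TCP at [260.985, 567.92, 214.661] pointing down, gripper open.
Joint ranges: [-3.1, 3.1], [-0.84, 2.19], [0.05, 2.79], [-1.13, 4.28], [0.06, 2.93], [-2.69, 2.69]. Speed limits (rad/s): [2.22, 2.22, 2.79, 3.14, 3.14, 3.14].

## Interface

Orientations are given as a unit quaternion [w, x, y, z].
In Python, from plant import get_obs, capture, camera_info, finish_job gives the robot as it stands.
- The arm moves only by the tool apply_moves, never from a script. Its argument "increments" is one flat list of numbers, 5 for each row, row after row: the gripper's target within -1 to 1 (fully open at 1, half-way at 0, shut at -1), then the shift along the world's x, y, z in units of 60 mm (1.0 is 60 mm), then the turn about the world's z in units of 6 degrees (1.0 is 6 degrees). A call has 1 to 20 rows; each row shifts and turns the commanded pose from where the row before left it; what a row does not reach is not made up. A row lasts 1/8 s, in which the tool goes at most 62.5 mm and 10.7 degrees, less where a joint would pass 70% of its speed; a pose out of reach is approached as far as the arm can. A call is refused whole if a number of a shift passes 1 or a number of a turn 1, either way. A call with a gripper value outside its range is refused whole. The fingers move at their own pace and stop on an object; "grip_force" is the grip in N (left out, the last holds). Time passes only in rows, so rows that do not move let the fingers close. It gives the time, the measured TCP pose, the force, the opening and the grip force at its end, in the units of the state.
- get_obs(): the state, without advancing time (a new reading comes with each control period).
- capture(name): name is "scene" or "top" or "wrist"; returns the picture (480x640x3 uint8, red, green, blue); there is no depth.
- camera_info(name): a dict with "fx", "fy", "cx", "cy" (pixels), "T" (4x4, takes a point from camera to world coordinates). Camera axes: x right, y down, z forward; pixel columns grow to the right and rows downward; lengths in mm; the calibration is good to about 2 mm. A picture is of the moment at which its call begins: read the wrist's pose just before it. camera_info takes no time and is no camera call; for the wrist camera it gives the pose at the moment of the call.
- finish_job(): hands the job in; it is judged then, once.
The state is a dict: "clock": time; "joint_pos": joint angles; "joint_velocities": joint speeds; "joint_efforts": joint torques, N m; "ee_pos": TCP position; "tcp_rot": TCP orientation; "wrist_force": force on the tool from outside, world axes, zero at the start; "torque": the same for the moment, N m; "width": finger opening in mm; "grip_force": force on a finger pad.
Only numpy, scipy, OpenCV 4.12 (cv2) and the standard library are available. Lean on these libraries where they do the work, as an engineer would, in place of code of your own. Each camera call takes 0.05 s, during which the arm holds its last target. There are 200 camera calls.

## Working session

There is one attempt and no reset: what is moved stays moved. The work goes in short steps, Python scripts to look and compute and a tool call to move; the robot and the scene stay as the last step left them, time stands still between calls to the robot, and variables do not carry over. Pictures are saved under pics/ and viewed, at most 10 in all, crops included, and the job is handed in when it is done.

Besides the shell and the picture viewer there is one more tool, called as a command line: name --argument value ..., lists and objects as JSON in quotes. apply_moves: Moves the arm, as the interface text tells. Its arguments: {"type":"object","properties":{"increments":{"type":"array"},"grip_force":{"type":"number"}},"required":["increments"]}

```bash
mkdir -p pics
python3 - <<'E'
from plant import *
import cv2
for n in("top","scene"):
    cv2.imwrite(f"pics/{n}1.png",cv2.cvtColor(capture(n),cv2.COLOR_RGB2BGR))
o=get_obs();print(o["clock"],o["ee_pos"],o["tcp_rot"],o["width"])
E
```

```text
0.1 [260.87559739 567.71935122 214.12203939] [-1.64532582e-04  2.13765333e-01  9.76884915e-01 -4.68101826e-04] 95.31885325423211
```

View pics/top1.png

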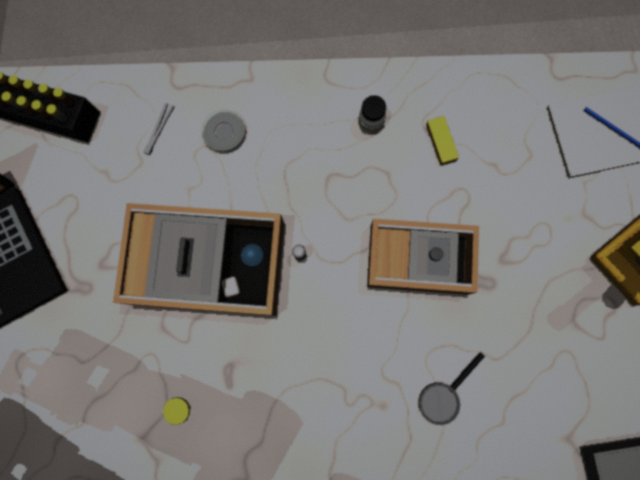

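View pics/scene1.png

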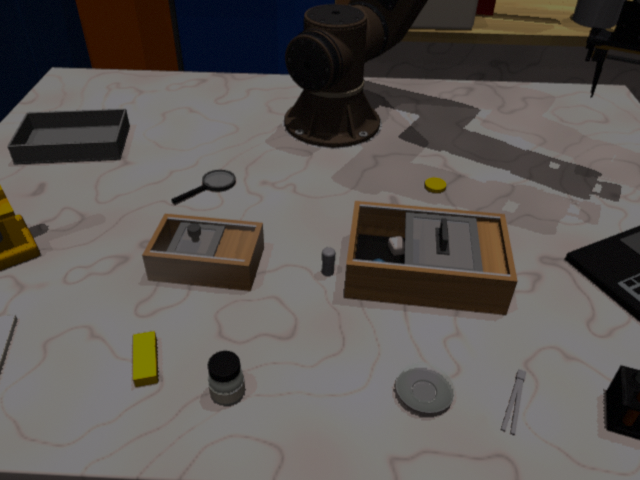

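The top view shows the large case with outer corners at about (127,205), (284,209), (277,315) and (115,302). Its bar is at about (185,257), and the well is on the right (-y). The small case, with its knob at (436,254), is further to the -y side. A small grey object stands between the cases at (299,254).

```bash
cat > h.py <<'E'
from plant import *
import numpy as np
def px2w(n,u,v,z):
    c=camera_info(n);T=np.array(c["T"]);d=T[:3,:3]@[(u-c["cx"])/c["fx"],(v-c["cy"])/c["fy"],1]
    return (T[:3,3]+d*(z-T[2,3])/d[2]).round(1)
E
python3 - <<'E'
from h import *
import cv2
P=[px2w("top",u,v,82) for u,v in[(127,205),(284,209),(277,315),(115,302)]]
print(*P);print("centre",np.mean(P,0),[np.linalg.norm(P[i]-P[i-1]).round(1) for i in range(4)])
for i,j in((1,0),(2,3)):
    d=P[j]-P[i];print("yaw",np.degrees(np.arctan2(-d[0],d[1])))
d=P[0]-P[3];print(np.degrees(np.arctan2(d[1],d[0])));d=P[1]-P[2];print(np.degrees(np.arctan2(d[1],d[0])))
print("bar",px2w("top",185,257,100), px2w("scene",444,220,106),px2w("scene",443,252,76)); print("knob",px2w("top",436,254,86))
im=cv2.cvtColor(capture("top"),cv2.COLOR_RGB2BGR)[190:330,100:300]
cv2.imwrite("pics/c.png",cv2.resize(im,(800,560),interpolation=cv2.INTER_CUBIC))
E
```

```text
[644.9 312.7  82. ] [632.9  28.8  82. ] [445.5  40.7  82. ] [470.8 325.   82. ]
centre [548.525 176.8    82.   ] [np.float64(174.5), np.float64(284.2), np.float64(187.8), np.float64(285.4)]
yaw -2.420360443268297
yaw -5.085384226515123
-4.041177885724265
-3.633434093176575
bar [546.1 198.7 100. ] [527.7 209.5 106. ] [579.2 206.   76. ]
knob [ 547.6 -235.7   86. ]
```

View pics/c.png

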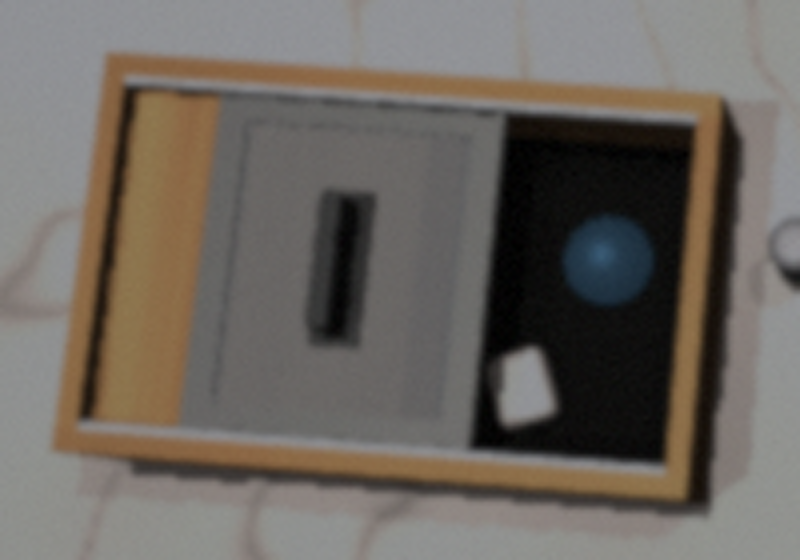

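The crop gives cleaner corners at (107,53), (722,95), (688,500) and (52,450). The door's corners are at (220,98), (505,113), (470,447) and (182,425). The bar is at x 310–375, with its lit top at about (327,263).

Run:
```python
from h import *
f=lambda u,v,z:px2w("top",100+u/4,190+v/4,z)
P=[f(u,v,82) for u,v in[(107,53),(722,95),(688,500),(52,450)]]
D=[f(u,v,76) for u,v in[(220,98),(505,113),(470,447),(182,425)]]
for Q in(P,D):
    print("centre",np.mean(Q,0),[np.linalg.norm(Q[i]-Q[i-1]).round(1) for i in range(4)])
    d=Q[0]+Q[3]-Q[1]-Q[2];print("yaw",np.degrees(np.arctan2(-d[0],d[1])))
    d=Q[0]+Q[1]-Q[2]-Q[3];print(np.degrees(np.arctan2(d[1],d[0])))
print("bar",f(327,263,106))
from scipy.spatial.transform import Rotation as R
o=get_obs();q=o["tcp_rot"];m=R.from_quat([q[1],q[2],q[3],q[0]]).as_matrix();print(m[:,1],np.degrees(np.arctan2(m[1,1],m[0,1])))
```

```text
centre [547.025 181.55   82.   ] [np.float64(178.8), np.float64(279.2), np.float64(179.3), np.float64(280.3)]
yaw -4.9524412782999265
-4.709165408267938
centre [549.35 204.05  76.  ] [np.float64(147.7), np.float64(130.0), np.float64(149.8), np.float64(128.4)]
yaw -4.439523998894673
-4.472559115991661
bar [547.5 202.7 106. ]
[ 4.17601245e-01  9.08630034e-01 -8.13319549e-04] 65.31675488387147
```

The sizes match the ones given: the case measures 179x280, its yaw is about -4.7°, and the door is about 86 mm open. I'll push from the +y side of the bar with closed fingers. First I approach above it.

apply_moves --increments '[-1,0.483,-0.547,-0.1,0.333,-1,0.483,-0.547,-0.1,0.333,-1,0.483,-0.547,-0.1,0.333,-1,0.483,-0.547,-0.1,0.333,-1,0.483,-0.547,-0.1,0.333,-1,0.483,-0.547,-0.1,0.333,-1,0.483,-0.547,-0.1,0.333,-1,0.483,-0.547,-0.1,0.333,-1,0.483,-0.547,-0.1,0.333,-1,0.483,-0.547,-0.1,0.333,-1,0,0,0,0,-1,0,0,0,0]'

```text
clock: 1.65
ee_pos: [550.4, 239.9, 154.5]
tcp_rot: [-0.0, 0.041, 0.999, 0.0]
wrist_force: [-0.9, 0.2, 0.3]
width: 0.6
grip_force: 0.0
```

Run:
```python
from h import *
import cv2
c=camera_info("wrist");T=np.array(c["T"])
im=cv2.cvtColor(capture("wrist"),cv2.COLOR_RGB2BGR)
cv2.imwrite("pics/w1.png",im)
for p in([547.5,202.7,106],[550.4,239.9,154.5]):
    q=T[:3,:3].T@(np.array(p)-T[:3,3]);print(c["fx"]*q[0]/q[2]+c["cx"],c["fy"]*q[1]/q[2]+c["cy"])
```

```text
258.2860109425212 257.3064242860032
320.7044912417547 287.361100198908
```

View pics/w1.png

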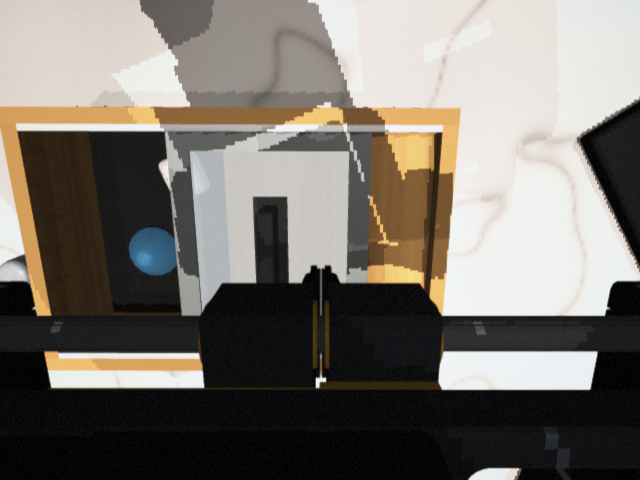

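The bar stands at about columns 255–285, left of the closed fingertips (320,270), and agrees with the map. The fingers are on its +y side over the door. Next I lower and push.

apply_moves --increments '[-1,0,0,-0.4,0,-1,0,0,-0.4,0,-1,0,0,-0.25,0,-1,0,0,-0.1,0,-1,0,0,0,0,-1,-0.01,-0.15,0,0,-1,-0.01,-0.15,0,0,-1,-0.02,-0.2,0,0,-1,-0.02,-0.2,0,0,-1,-0.02,-0.2,0,0,-1,-0.02,-0.2,0,0,-1,0,0,0,0]'

```text
clock: 3.2
ee_pos: [544.4, 172.6, 85.5]
tcp_rot: [-0.001, 0.042, 0.999, -0.0]
wrist_force: [0.2, -0.9, 1.0]
width: 0.6
grip_force: 0.0
```

apply_moves --increments '[-1,-0.01,-0.15,0,0,-1,-0.01,-0.15,0,0,-1,-0.01,-0.15,0,0,-1,0,-0.07,0,0,-1,0,-0.04,0,0]'

```text
clock: 3.82
ee_pos: [543.0, 139.8, 85.7]
tcp_rot: [0.0, 0.041, 0.999, 0.0]
wrist_force: [-0.7, 1.3, 0.2]
width: 0.2
grip_force: 0.8
```

Run:
```python
from h import *
import cv2
im=cv2.cvtColor(capture("top"),cv2.COLOR_RGB2BGR)[190:330,100:300]
cv2.imwrite("pics/c2.png",cv2.resize(im,(800,560),interpolation=cv2.INTER_CUBIC))
```

```text
(no output)
```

View pics/c2.png

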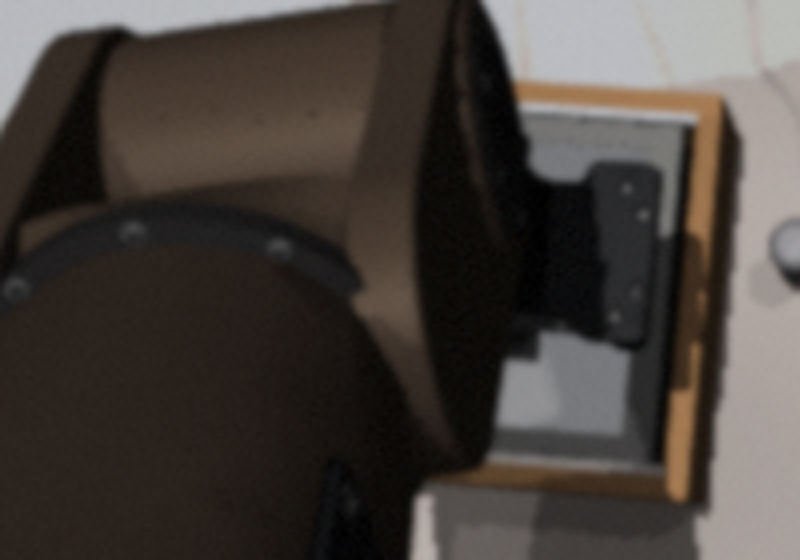

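The door has followed. Its leading edge is at about column 680, just short of the end frame at about 692. I'll creep the last few mm, watching the force.

apply_moves --increments '[-1,0,-0.03,0,0,-1,0,-0.03,0,0,-1,0,-0.02,0,0,-1,0,0,0,0]'

```text
clock: 4.38
ee_pos: [543.1, 135.2, 85.7]
tcp_rot: [0.0, 0.041, 0.999, 0.0]
wrist_force: [-0.1, 1.2, 0.1]
width: 0.9
grip_force: 0.2
```

apply_moves --increments '[-1,0,-0.03,0,0,-1,0,-0.03,0,0,-1,0,0,0,0]'

```text
clock: 4.75
ee_pos: [542.9, 132.3, 85.7]
tcp_rot: [0.0, 0.041, 0.999, 0.001]
wrist_force: [-0.9, 6.7, -0.1]
width: 0.6
grip_force: 3.5
```

apply_moves --increments '[-1,0,-0.025,0,0,-1,0,0,0,0]'

```text
clock: 5.0
ee_pos: [542.9, 132.1, 85.7]
tcp_rot: [0.0, 0.041, 0.999, 0.001]
wrist_force: [-2.1, 18.0, -0.7]
width: 0.4
grip_force: 8.9
```

The door is on its hard stop: the force rose to 18 N and the TCP stopped moving. Now I back off in +y, rise clear and move aside.

apply_moves --increments '[-1,0,0.05,0,0,-1,0.01,0.2,0,0,-1,0.01,0.15,0,0,-1,0,0,0,0,-1,0,0,0.5,0,-1,0,0,0.8,0,-1,0,0,0.8,0,-1,-0.3,0.8,0,0,-1,-0.3,0.8,0,0,-1,-0.3,0.8,0,0,-1,-0.3,0.8,0,0,-1,-0.3,0.8,0,0,-1,-0.3,0.8,0,0,-1,0,0,0,0]'

```text
clock: 6.75
ee_pos: [434.7, 444.6, 211.3]
tcp_rot: [-0.0, 0.039, 0.999, 0.0]
wrist_force: [-0.2, -0.5, -0.5]
width: 0.4
grip_force: 0.0
```

Run:
```python
from h import *
import cv2
im=cv2.cvtColor(capture("top"),cv2.COLOR_RGB2BGR)[170:340,90:500]
cv2.imwrite("pics/c3.png",cv2.resize(im,(800,332),interpolation=cv2.INTER_CUBIC))
```

```text
(no output)
```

View pics/c3.png

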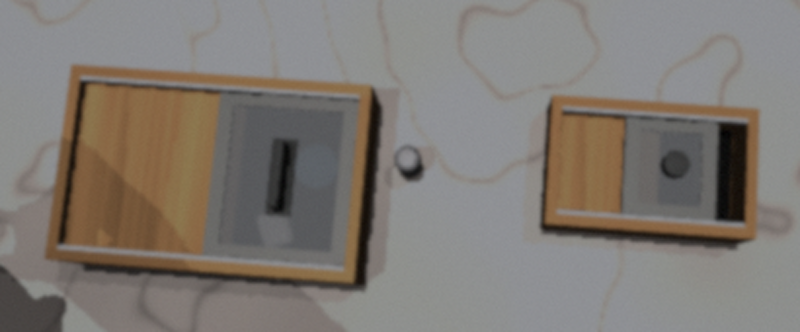

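The door is flush with the -y end frame (column 357), with no gap. The small case's door is unchanged, with its knob at (675,164).

```bash
python3 -c "from plant import *; print(finish_job())"
```

```text
the job is handed in; nothing more can be done
None
```

The large specimen case is fully shut against its end stop, the small slide case's door is as it was, and the job was handed in at about 7 s of the 32 s limit.

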